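# Refit and set the length stop of a bread-slicing box

### The arm

A 6-joint arm with a two-finger parallel gripper is mounted at the origin on the work surface; the furniture and walls round the work are solid. World frame = base frame: x ahead of the robot, y to its left, z up, the work surface at z = 0. Lengths are in m, angles in rad, forces in N, time in s.
With the tool pointing down it reaches from about 0.325 to 0.875 m from the base axis. Payload 4.4 kg.
Tool frame: the origin (TCP) lies where the fingers leave the gripper's body, on its centre line; the fingertips stand 73 mm ahead of it and the grasp point (between the pads) lies 54 mm ahead of it; z points along the fingers, y is the line along which they close (so a half turn about z gives the same grasp; the last joint's range is limited). The gripper opens to 85 mm and grips with 20 to 120 N. Pads are 22 mm wide; open, the fingers measure 114 mm over their backs; the gripper's body (76 mm by 85 mm) begins 54 mm behind the grasp point. The pads swing forward as they close: fully open they stand 13 mm farther back than shut.
Start: joints at [1.169, 0.207, 1.542, -0, 1.393, -0.15], TCP at [0.143, 0.557, 0.304] pointing down, gripper open.
Joint ranges: [-2.73, 2.73], [-0.86, 2.22], [0.23, 2.46], [-1.11, 4.25], [0.08, 2.63], [-2.82, 2.82]. Speed limits (rad/s): [2.79, 2.79, 3.14, 3.14, 3.14, 3.14].

### API

Orientations are given as a rotation vector (axis times angle).
In Python, from cell import robot gives the robot as it stands. Calls block until the motion is done:
- robot.goto(position, orientation): joint-space move of the TCP to a pose.
- robot.line_to(position, rotation=None, velocity=0.15): straight line of the TCP; rotation=None keeps the orientation; velocity is the mean speed in m/s.
- robot.set_joints(angles): joint-space move.
- robot.gripper_to(opening): opening from 0.0 (shut) to 1.0 (fully open); the grip force is fixed at half the most; returns when the fingers have stopped.
- robot.dwell(seconds).
- robot.ik(position, orientation): joint angles nearest the present ones, or None.
- robot.state(): the state.
- robot.grab_frame(name): name is "scene" or "top" or "wrist"; returns the picture (400x640x3 uint8, blue, green, red); there is no depth.
- robot.calibration(name): a dict with "vfov" (degrees; the focal length in pixels is half the picture's height over the tangent of half this angle, whatever the lens; pixels are square), "cx", "cy" (the principal point, pixels), "k1" (the pictures are not rectified: a ray, as slopes to the right and down, at radius r is drawn at 1 + k1 r^2 times it, then the intrinsics apply), "R" (3x3) and "t" (3): a world point X has camera coordinates R X + t. Camera axes: x right, y down, z forward; pixel columns grow to the right and rows downward; lengths in m; the calibration is good to about 2 mm. A picture is of the moment at which its call begins: read the wrist's pose just before it. calibration takes no time and is no camera call; for the wrist camera it gives the pose at the moment of the call.
A pose or a line that the arm cannot do raises robot.Unreachable and nothing moves.
- robot.finish_job(): hands the job in; it is judged then, once.
The state is a dict: "time": time; "joint_pos": joint angles; "dq": joint speeds; "joint_torque": joint torques, N m; "position": TCP position; "ee_rot": TCP orientation; "ft_force": force on the tool from outside, world axes, zero at the start; "torque": the same for the moment, N m; "gripper_width": opening from 0.0 (shut) to 1.0 (fully open); "gripper_force": force on a finger pad.
Only numpy, scipy, OpenCV 4.12 (cv2) and the standard library are available. Lean on these libraries where they do the work, as an engineer would, in place of code of your own. Each camera call takes 0.05 s, during which the arm holds its last target. There are 200 camera calls.

### The job

Refit the loose length stop in the wooden bread-slicing box: feed its forked foot in at the box's mouth so that the slot runs round the bolt under the loosened black knob, and slide it between the cheeks until the flat face of its upright is in line with the dark ridge of the steel index clip. Then tighten the knob clockwise as far as it goes so that the stop is clamped there, and let go. Do not knock over the jam jar that it stands against.

Things in the scene. Friction and masses are not known exactly. Their poses are not given: they have to be found in the camera images.
- slicing_box: Fixed pale wooden bread-slicing box (like a mitre box), 112 wide, 84 high. Origin at worktop height; x runs along the middle of the channel from the open mouth (-x) to the tail (+x), z up. Base board x = -120 to +142, its top (deck) 18 above the worktop. On it two cheeks 12 thick, tops at z = 84, channel 63 wide between them (inner faces y = +-31.5). Deck open before and behind them.
- box_mouth (a point): Point on the deck midway between the front ends of the two cheeks (box x = -60, y = 0, z = 18). The cheeks, front ends rounded, run from here 102 on to box x = +42; each has a narrow knife kerf 19 in from here and dark graduations on top.
- bolt (a point): Foot of the clamp's upright 7 mm bolt, on the deck of the tail (box x = 89.5, y = 0, z = 18). The washer and the knob sit on it.
- clamp_washer: Steel washer on the bolt, 25 diameter, 2.6 thick, under the knob. Origin at the centre of its underside. It does not turn; it sinks 2.6 mm per rad of the knob, from 6.8 above the deck when fully loose.
- knob_grip (a point): Grip point on the axis of the black T-shaped clamp knob over the bolt. The knob's bar is 46 long, 12 thick, 26 high; the point lies 6 below its top and 20 above its underside (below is a round hub, 22 wide). Site x lies along the bar, z up. About 64 above the worktop when loose; it sinks up to 4 as it is tightened.
- clamp_knob (a joint): Turn of the quarter-turn cam knob, rad: 0 fully loose, growing clockwise as seen from above, hard end at 1.45. The washer meets a 4 mm foot on the deck at about 1.08 and presses harder from there on. It takes about 0.1 N m before that, 0.2 N m at the end. It stays where it is left.
- index_clip: Fixed small steel clip, 12 along the cheek, 13 across, 3 high, on top of the cheek on the box's +y side. Origin on the cheek's top (84 above the worktop) under the dark ridge across the clip's middle; that ridge is the mark. Axes parallel to the box's.
- stop: Loose length stop, 0.22 kg: wooden upright 12 thick (x), 58 wide (y), 68 high, on a 4 thick, 50 wide steel foot that reaches to x = +113. Origin under the upright's middle, x along the foot away from the flat face, z up. The foot is a fork: 10 wide slot, closed at x = 60, open at the far end. It starts on its foot, flat face against the jam jar, so there only its 58 width can be gripped.
- stop_face (a point): Middle of the top edge of the stop's flat face (stop x = -6, y = 0, z = 68), the side away from the foot. When set, it has the same box x as the index clip.
- jam_jar: Loose jam jar with a green lid, 78 diameter, 92 high, 0.48 kg, behind the stop. Origin at the centre of its underside, z up.

How it is judged:
On the way, in this order (a step that is already met when the one before it is completed fails the run):
1. the stop lies in the channel, fork round the bolt, its face at the mark, with the knob still loose (x of stop_face in the frame of index_clip between -0.004 and 0.004 m and y of stop in the frame of slicing_box between -0.004 and 0.004 m and z of stop in the frame of slicing_box between 0.0155 and 0.0205 m and angle between stop's own z axis and vertical below 0.06 rad and angle between the x axis of stop and the x axis of slicing_box, either way round below 0.07 rad and x of stop in the frame of index_clip above 0 m and value of joint clamp_knob below 0.8 rad), for 0.2 s.
2. the knob is tightened on the stop's foot (x of stop_face in the frame of index_clip between -0.004 and 0.004 m and y of stop in the frame of slicing_box between -0.004 and 0.004 m and z of stop in the frame of slicing_box between 0.0155 and 0.0205 m and angle between stop's own z axis and vertical below 0.06 rad and angle between the x axis of stop and the x axis of slicing_box, either way round below 0.07 rad and value of joint clamp_knob above 1.15 rad and contact force between clamp_washer and stop above 4 N), for 0.2 s.
At the end, for the whole second after the job is handed in: The stop lies flat on the deck in the channel, square to it (4 deg), fork round the bolt, its flat face within 4 mm of the index ridge; the knob is past 1.15 rad and its washer presses the foot with over 4 N; everything at rest, the jam jar not knocked over (all of step 2 and x of stop in the frame of index_clip above 0 m and linear speed of stop below 0.01 m/s); the robot touches nothing.
It fails at once if the jam jar is knocked over (angle between jam_jar's own z axis and vertical above 0.6 rad).
It also fails if it takes over 58 s, if anything falls off the work surface, if the arm or the gripper's body presses on something with over 40 N, if the wrist force passes 120 N, or if a joint passes its speed limit or range.

## Working session

There is one attempt and no reset: what is moved stays moved. The work goes in short steps, each a Python script; the robot and the scene stay as the last script left them, time stands still between calls to the robot, and variables do not carry over. Pictures are saved under pics/ and viewed, at most 10 in all, crops included, and the job is handed in when it is done.

```bash
ls; mkdir -p pics
cat > h.py <<'E'
import numpy as np, cv2
from scipy.spatial.transform import Rotation as Rn
from cell import robot
def K(c):
    f=200/np.tan(np.radians(c["vfov"])/2); return f
def pix2z(c,u,v,z):
    f=K(c); d=np.array([(u-c["cx"])/f,(v-c["cy"])/f]); s=d.copy()
    for _ in range(30): s=d/(1+c["k1"]*(s@s))
    R=np.array(c["R"]);t=np.array(c["t"]); o=-R.T@t; r=R.T@np.array([s[0],s[1],1])
    return o+r*(z-o[2])/r[2]
def proj(c,X):
    p=np.array(c["R"])@np.array(X)+np.array(c["t"]); s=p[:2]/p[2]; s=s*(1+c["k1"]*(s@s))
    return s*K(c)+[c["cx"],c["cy"]]
def down(yaw): # tool z down, tool y along direction yaw+90deg... tool x at angle yaw
    x=np.array([np.cos(yaw),np.sin(yaw),0]); z=np.array([0,0,-1.]); y=np.cross(z,x)
    return Rn.from_matrix(np.c_[x,y,z]).as_rotvec()
E
python3 - <<'E'
from h import *
a=robot.grab_frame("scene");b=robot.grab_frame("top")
cv2.imwrite("pics/scene.png",a);cv2.imwrite("pics/top.png",b)
for n in("scene","top","wrist"):
    c=robot.calibration(n);print(n,c["vfov"],c["k1"],-np.array(c["R"]).T@np.array(c["t"]),np.round(c["R"],2).tolist())
E
```

```text
pics
scene 46.25200135426752 -0.014200485440000537 [-0.04982675  0.08408126  0.68643087] [[-0.47, -0.88, -0.0], [-0.62, 0.33, -0.71], [0.63, -0.34, -0.7]]
top 46.21503295653726 -0.06444382184678837 [ 0.32602054 -0.19408703  0.99105437] [[-0.02, -1.0, -0.0], [-0.98, 0.02, -0.18], [0.18, -0.0, -0.98]]
wrist 58.02133910412856 -0.01112919699928749 [0.06504611 0.57701787 0.37313342] [[0.25, 0.97, -0.0], [0.92, -0.24, 0.32], [0.31, -0.08, -0.95]]
```

View pics/scene.png

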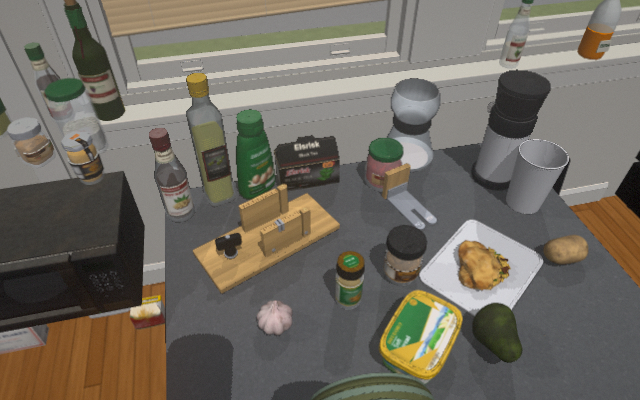

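View pics/top.png

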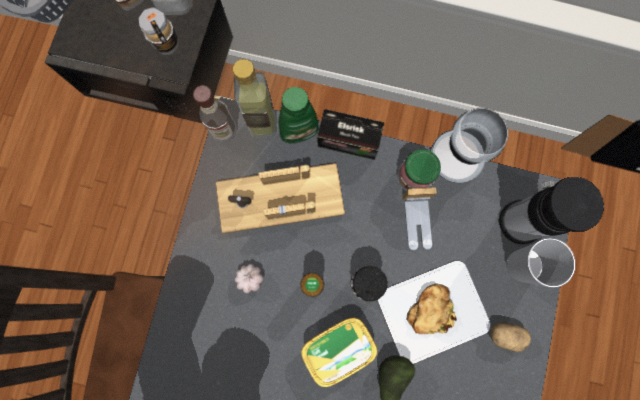

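The scene picture shows the box left of centre, with the knob at its left end. In the top picture the knob is at about (240,200), the mouth end is to the right, the stop's upright is at (420,193) with its fork pointing to the robot, and the jar lid is at (421,168). I'll enlarge crops next.

Run:
```python
from h import *
b=cv2.imread("pics/top.png")
cv2.imwrite("pics/c1.png",cv2.resize(b[155:240,210:350],None,fx=5.7,fy=5.7,interpolation=cv2.INTER_CUBIC))
cv2.imwrite("pics/c2.png",cv2.resize(b[140:260,380:480],None,fx=5,fy=5,interpolation=cv2.INTER_CUBIC))
```

```text
(no output)
```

View pics/c1.png

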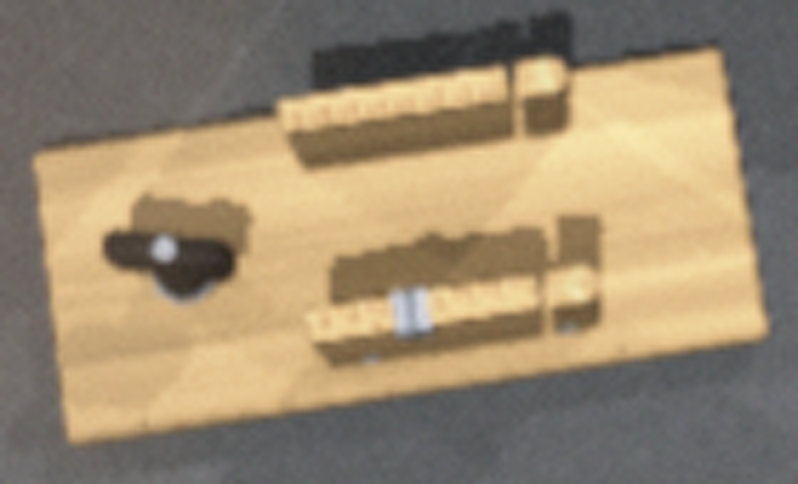

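View pics/c2.png

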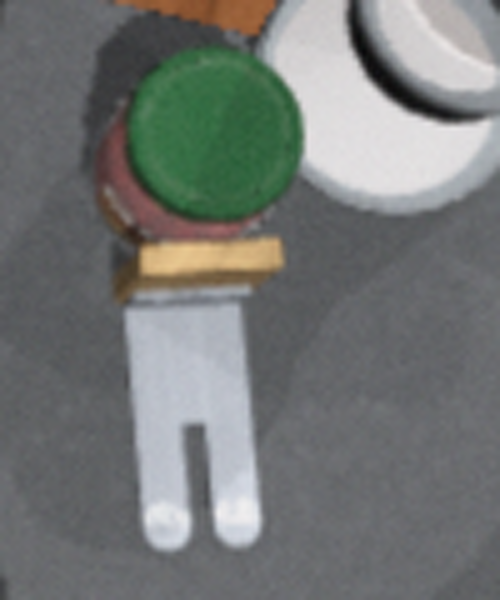

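The crops show the board's corners at crop px (36,155), (718,48), (767,338) and (70,440), the clip ridge at about (411,311), and the knob bar from (105,245) to (235,258). On the stop they show the top corners at (141,241) and (283,237), fork tips at (168,551) and (240,549), and slot end at (195,424). I'll fit poses to these.

```bash
cat > fit.py <<'E'
from h import *
from scipy.optimize import least_squares
c=robot.calibration("top")
def un(p,s,o): return np.array([(p[0]+.5)/s-.5+o[0],(p[1]+.5)/s-.5+o[1]])
def fit(pts,s,o,x0):
    L=np.array([q for q,_ in pts],float); P=np.array([un(p,s,o) for _,p in pts])
    def f(a,):
        C,S=np.cos(a[2]),np.sin(a[2])
        W=np.c_[a[0]+C*L[:,0]-S*L[:,1],a[1]+S*L[:,0]+C*L[:,1],L[:,2]]
        return (np.array([proj(c,w) for w in W])-P).ravel()
    r=least_squares(f,x0,x_scale=[.1,.1,1]); return r.x,r.fun.reshape(-1,2)
m=lambda *a:np.array(a)/1000
o1=(210,155);o2=(380,140)
if __name__=="__main__":
    b,r=fit([(m(142,-56,18),(36,155)),(m(-120,-56,18),(718,48)),(m(-120,56,18),(767,338)),(m(142,56,18),(70,440)),
     (m(42,31.5,84),(305,312)),(m(42,-43.5,84),(278,102)),(m(42,-31.5,84),(290,134)),(m(42,43.5,84),(314,342))],5.7,o1,[.6,0,1.6])
    print("box",b,np.round(r,1).tolist())
    s,r=fit([(m(-6,-29,68),(141,241)),(m(-6,29,68),(282,237)),(m(6,29,68),(285,267)),(m(6,-29,68),(138,281)),
     (m(60,0,4),(195,424)),(m(113,-15,4),(168,551)),(m(113,15,4),(240,549)),(m(95,-25,4),(142,515)),(m(95,25,4),(261,515))],5,o2,[.6,-.3,3.1])
    print("stop",s,np.round(r,1).tolist())
    C,S=np.cos(b[2]),np.sin(b[2]);Rb=np.array([[C,-S],[S,C]])
    for n,p,z in(("ridge",(411,311),.0875),("bar L",(105,245),.066),("bar R",(235,260),.066),("bolt top",(163,248),.072)):
        w=pix2z(c,*un(p,5.7,o1),z)[:2]; print(n,w,Rb.T@(w-b[:2]))
    print("bolt",b[:2]+Rb@[.0895,0])
    j=pix2z(c,*un((216,133),5,o2),.092);print("jar",j)
E
python3 fit.py
```

```text
box [ 0.51425086 -0.12272305  1.70719596] [[-0.5, -0.7], [1.1, -0.2], [1.0, -0.0], [-0.4, 1.0], [0.3, -0.3], [0.2, -0.2], [-1.2, -0.0], [-0.4, 0.4]]
stop [ 0.51073438 -0.40270921  3.17806408] [[-0.3, 1.3], [0.0, 0.6], [-0.0, 0.4], [0.8, -0.9], [-0.4, 0.5], [0.2, 0.4], [-0.1, 0.0], [-0.0, -0.6], [-0.4, -1.9]]
ridge [ 0.47584755 -0.1215737 ] [0.00636064 0.03789034]
bar L [ 0.50484271 -0.01158439] [ 0.1113857  -0.00579154]
bar R [ 0.49867026 -0.05774372] [0.06649441 0.00660019]
bolt top [ 0.50226195 -0.03324039] [ 0.09028176 -0.00029003]
bolt [ 0.50208091 -0.03405433]
jar [ 0.55661317 -0.40171477  0.092     ]
```

Run:
```python
from h import *
st=robot.state(); R=Rn.from_rotvec(st["ee_rot"]).as_matrix();print("yaw",np.arctan2(R[1,0],R[0,0]),st["position"],st["gripper_width"])
cw=robot.calibration("wrist");Rc=np.array(cw["R"]);print("cam in tool",R.T@(-Rc.T@cw["t"]-st["position"]),"fwd",R.T@Rc[2])
ct=robot.calibration("top");cs=robot.calibration("scene")
for z in(.0,.02,.1,.15,.2): print(z,"top bowl",pix2z(ct,480,137,z)[:2],"scene bowl",pix2z(cs,415,102,z)[:2],"top base",pix2z(ct,460,158,z)[:2],"scene base",pix2z(cs,408,153,z)[:2])
for n,p,ys in(("stop",(.508,-.403,.106+.1),(3.178,.0365)),("mouth",(.526,-.212,.2),(1.707,-1.434)),("mouth re",(.526,-.212,.2),(1.707+1.5708,.136)),("knob",(.502,-.034,.2),(1.707,-1.434,3.27,.136,.9,-2.2))):
  for y in ys:
    q=robot.ik(p,down(y));print(n,y,None if q is None else np.round(q,2))
```

```text
yaw 2.889787707369896 [0.14305475 0.55636493 0.30280742] 1.003684131421339
cam in tool [ 0.08071825  0.00041812 -0.07029956] fwd [-3.19991472e-01 -6.83790530e-04  9.47420176e-01]
0.0 top bowl [ 0.645297   -0.55518393] scene bowl [ 0.77729037 -0.66043406] top base [ 0.59758947 -0.50646762] scene base [ 0.60863599 -0.5134187 ]
0.02 top bowl [ 0.63885384 -0.54789681] scene bowl [ 0.7531913  -0.63874169] top base [ 0.59210907 -0.50016362] scene base [ 0.58945088 -0.49600981]
0.1 top bowl [ 0.61308117 -0.5187483 ] scene bowl [ 0.65679504 -0.55197225] top base [ 0.57018745 -0.4749476 ] scene base [ 0.51271042 -0.42637425]
0.15 top bowl [ 0.59697325 -0.50053049] scene bowl [ 0.59654738 -0.49774135] top base [ 0.55648644 -0.45918758] scene base [ 0.46474763 -0.38285203]
0.2 top bowl [ 0.58086533 -0.48231267] scene bowl [ 0.53629972 -0.44351045] top base [ 0.54278543 -0.44342757] scene base [ 0.41678485 -0.3393298 ]
stop 3.178 [-0.8   0.45  1.44 -0.    1.26 -2.41]
stop 0.0365 [-0.8   0.45  1.44 -0.    1.26  0.73]
mouth 1.707 [-0.54  0.3   1.66 -0.    1.19 -0.67]
mouth -1.434 [-0.54  0.3   1.66  0.    1.19  2.47]
mouth re 3.2778 [-0.54  0.3   1.66 -0.    1.19 -2.24]
mouth re 0.136 [-0.54  0.3   1.66 -0.    1.19  0.9 ]
knob 1.707 [-0.24  0.17  1.82 -0.    1.16 -0.38]
knob -1.434 [-0.24  0.17  1.82  0.    1.16  2.77]
knob 3.27 [-0.24  0.17  1.82 -0.    1.16 -1.94]
knob 0.136 [-0.24  0.17  1.82 -0.    1.16  1.2 ]
knob 0.9 [-0.24  0.17  1.82 -0.    1.16  0.43]
knob -2.2 [-0.24  0.17  1.82 -0.    1.16 -2.75]
```

Run:
```python
from h import *
import json
out={}
def snap(n):
    robot.dwell(.2); c=robot.calibration("wrist"); f=robot.grab_frame("wrist"); cv2.imwrite(f"pics/{n}.png",f)
    out[n]={k:np.array(v).tolist() for k,v in c.items()}
b=np.array([.5143,-.1227]);y=1.707;d=np.array([np.cos(y),np.sin(y)])
robot.goto([*(b+.04*d),.30],down(y)); snap("wbox")
print(robot.state()["time"])
robot.goto([.503,-.403,.26],down(3.178)); snap("wstop")
print(robot.state()["time"])
json.dump(out,open("cal.json","w"))
for n in out: cv2.imwrite(f"pics/{n}_2.png",cv2.resize(cv2.imread(f"pics/{n}.png"),(800,500),interpolation=cv2.INTER_CUBIC))
```

```text
2.9583
4.9083
```

View pics/wbox_2.png

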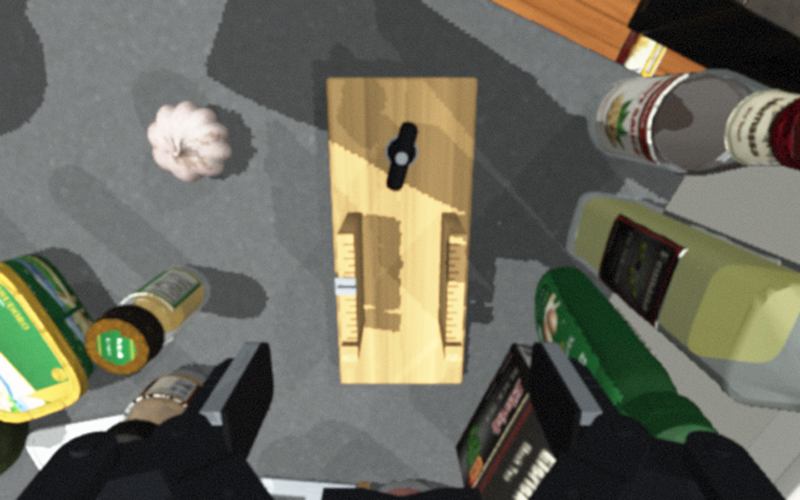

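View pics/wstop_2.png

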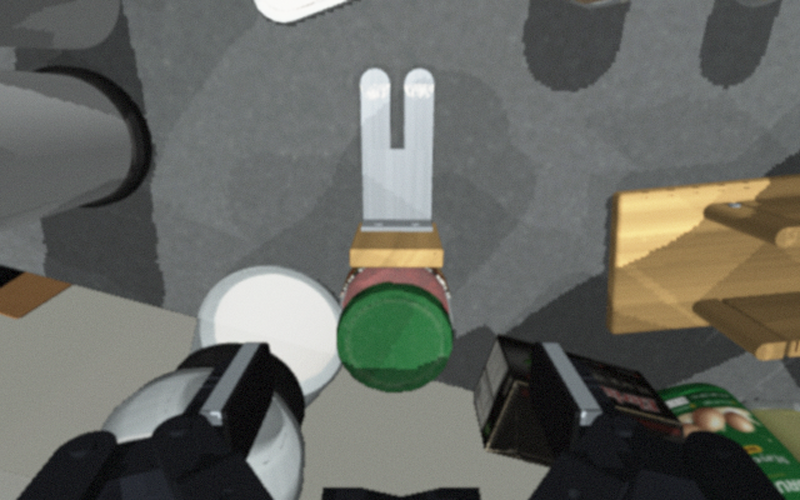

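The wbox view shows the board corners at (328,78), (476,78), (341,383) and (463,383), the ridge at (346,287), and the knob bar from (408,124) to (397,188). The wstop view shows the stop's upper back edge from (350,266) to (443,266), fork tips at (375,69) and (419,69), and slot end at (397,149). I'll refit with these.

```bash
cat > fit2.py <<'E'
import fit, json
from h import *
cal={k:{a:np.array(b) for a,b in v.items()} for k,v in json.load(open("cal.json")).items()}
m=fit.m
fit.c=cal["wbox"]
b,r=fit.fit([(m(142,56,18),(328,78)),(m(142,-56,18),(476,78)),(m(-120,56,18),(341,383)),(m(-120,-56,18),(463,383)),(m(42,43.5,84),(338,235)),(m(42,31.5,84),(356,235)),(m(42,-43.5,84),(466,235)),(m(42,-31.5,84),(443,235))],1.25,(0,0),[.514,-.123,1.707])
print("box",b,np.round(r,1).tolist())
C,S=np.cos(b[2]),np.sin(b[2]);Rb=np.array([[C,-S],[S,C]])
for n,p,z in(("ridge",(346,287),.0875),("barT",(408,124),.07),("barB",(397,188),.07),("bolt top",(402,158),.072)):
    w=pix2z(fit.c,*fit.un(p,1.25,(0,0)),z)[:2]; print(n,w,Rb.T@(w-b[:2]))
fit.c=cal["wstop"]
s,r=fit.fit([(m(-6,29,68),(350,266)),(m(-6,-29,68),(443,266)),(m(6,29,68),(351,249)),(m(6,-29,68),(442,249)),(m(60,0,4),(397,149)),(m(113,15,4),(375,68)),(m(113,-15,4),(419,68)),(m(80,25,4),(361,120)),(m(80,-25,4),(434,120))],1.25,(0,0),[.511,-.403,3.178])
print("stop",s,np.round(r,1).tolist())
E
python3 fit2.py
```

```text
box [ 0.51682608 -0.12435419  1.70820922] [[-2.9, -0.1], [1.6, -0.2], [-0.7, 1.6], [-0.4, 1.5], [-2.0, -0.2], [-1.9, -0.2], [1.0, -0.3], [4.8, -0.3]]
ridge [ 0.47875822 -0.12342999] [0.00613006 0.03758243]
barT [ 0.50578591 -0.01309586] [ 0.11172187 -0.00430416]
barB [ 0.5043135  -0.05493712] [0.07047672 0.00288582]
bolt top [ 0.50488229 -0.03465527] [ 0.09048947 -0.00045583]
stop [ 0.51345257 -0.40487738  3.17693939] [[-0.1, 1.0], [0.2, 1.1], [-1.5, -0.2], [1.5, -0.1], [0.2, -0.3], [-0.2, -0.0], [0.4, 0.0], [0.1, -0.7], [-0.7, -0.6]]
```

Run:
```python
from h import *
ct=robot.calibration("top");cs=robot.calibration("scene")
for z in (0,.1): print("tea",z,[pix2z(ct,u,v,z)[:2].round(3).tolist() for u,v in((320,148),(378,158))],[pix2z(cs,u,v,z)[:2].round(3).tolist() for u,v in((280,188),(340,178))])
yaw=3.177
robot.goto([.510,-.404,.19],down(yaw))
robot.line_to([.510,-.404,.107],velocity=.08)
print(robot.state()["ft_force"])
robot.gripper_to(0.0); s=robot.state();print(s["gripper_width"],s["gripper_force"],s["ft_force"])
robot.line_to([.500,-.404,.117],velocity=.05)
robot.line_to([.495,-.404,.27],velocity=.15)
s=robot.state();print(s["time"],s["gripper_width"],s["gripper_force"],s["ft_force"])
cv2.imwrite("pics/held.png",robot.grab_frame("scene")[60:320,240:560])
```

```text
tea 0 [[0.625, -0.199], [0.6, -0.326]] [[0.642, -0.198], [0.608, -0.329]]
tea 0.1 [[0.595, -0.198], [0.573, -0.312]] [[0.541, -0.157], [0.512, -0.269]]
[0.92103201 0.93380386 0.43931864]
0.6608920258956853 64.7077739238739 [ 0.87046024 -0.30724785  3.08486332]
8.4583 0.6661244812129381 64.17073845863342 [-0.05276742 -0.30961712 -1.64005934]
```

View pics/held.png

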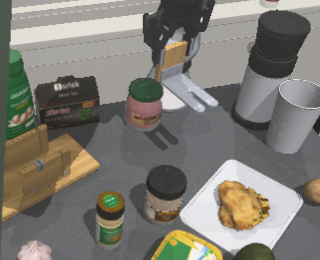

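The stop is held level and the jar is upright. Next I set it on the deck at the mouth with the foot between the cheeks, regrasp it by its thickness, and look.

```bash
cat >> h.py <<'E'
B=np.array([.5158,-.1238]);BY=1.708
d=np.array([np.cos(BY),np.sin(BY)]);n=np.array([-np.sin(BY),np.cos(BY)])
def bp(x,y,z): return [*(B+x*d+y*n),z]
E
python3 - <<'E'
from h import *
import json
robot.goto(bp(-.086,0,.27),down(BY))
robot.line_to(bp(-.086,0,.15),velocity=.15)
robot.line_to(bp(-.086,0,.126),velocity=.04)
s=robot.state();print(s["ft_force"])
robot.gripper_to(.85)
robot.line_to(bp(-.086,0,.20),velocity=.15)
robot.goto(bp(-.0,0,.28),down(BY)); robot.dwell(.2)
c=robot.calibration("wrist"); f=robot.grab_frame("wrist"); cv2.imwrite("pics/placed.png",f)
cal=json.load(open("cal.json"));cal["placed"]={k:np.array(v).tolist() for k,v in c.items()};json.dump(cal,open("cal.json","w"))
cv2.imwrite("pics/placed_2.png",cv2.resize(f[40:400,220:420],None,fx=1.65,fy=1.65,interpolation=cv2.INTER_CUBIC))
print(robot.state()["time"])
E
```

```text
[-3.37913288  0.27454027  3.19994243]
13.4917
```

View pics/placed_2.png

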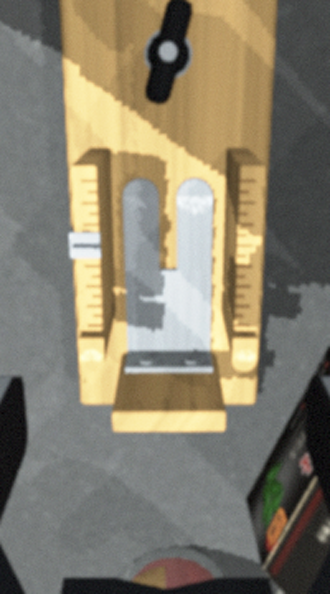

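The stop stands on the deck with its foot between the cheeks: back top edge (113–226,431), tips (141,180) and (195,180), slot end (171,269), ridge (84,245), bolt top (168,51). I'll fit its box pose.

Run:
```python
import fit, json
from h import *
fit.c={a:np.array(b) for a,b in json.load(open("cal.json"))["placed"].items()}
m=fit.m;o=(220,40);s=1.65
st,r=fit.fit([(m(-6,29,86),(113,431)),(m(-6,-29,86),(226,431)),(m(6,29,86),(114,411)),(m(6,-29,86),(225,411)),(m(60,0,22),(171,269)),(m(113,15,22),(141,179)),(m(113,-15,22),(195,179))],s,o,[.52,-.21,1.7])
print("stop",st,np.round(r,1).tolist(),"yaw rel",st[2]-BY)
Rb=np.c_[d,n]
print("stop box",Rb.T@(st[:2]-B))
for k,p,z in(("ridge",(84,245),.0875),("bolt",(168,51),.072),("barT",(182,3),.07),("barB",(155,99),.07),("cornerL",(79,404),.018),("cheekL in tail",(106,151),.084),("cheekL out",(78,151),.084),("cheekR out",(265,151),.084)):
    w=pix2z(fit.c,*fit.un(p,s,o),z)[:2];print(k,w,Rb.T@(w-B))
```

```text
stop [ 0.52941185 -0.21044474  1.71163831] [[0.0, 0.4], [0.2, 0.3], [-1.1, 0.2], [1.2, -0.0], [-1.2, 0.4], [0.2, -0.4], [0.5, -0.6]] yaw rel 0.0036383093155851753
stop box [-0.08769223 -0.00163322]
ridge [ 0.47795762 -0.12291067] [0.00605681 0.03736511]
bolt [ 0.50455875 -0.0349871 ] [ 0.08951577 -0.00101165]
barT [ 0.50787334 -0.01490903] [ 0.10895181 -0.00704125]
barB [ 0.50150778 -0.05584265] [0.06927351 0.00486314]
cornerL [ 0.47687039 -0.24910677] [-0.11880463  0.05570242]
cheekL in tail [ 0.48324179 -0.07989294] [0.04794753 0.02624691]
cheekL out [ 0.47105021 -0.08154716] [0.04797635 0.03855017]
cheekR out [ 0.55236201 -0.07046528] [ 0.04783278 -0.0435132 ]
```

Run:
```python
from h import *
import json
cs=robot.calibration("scene");ct=robot.calibration("top")
print("bottle",pix2z(cs,216,198,0)[:2],"shaker",pix2z(cs,258,192,0)[:2],"red",pix2z(cs,178,213,0)[:2])
Y=BY+np.pi/2
robot.goto(bp(-.0877,-.0016,.20),down(Y))
robot.gripper_to(.6)
robot.line_to(bp(-.0877,-.0016,.120),velocity=.1)
robot.gripper_to(0.); s=robot.state();print(s["gripper_width"],s["gripper_force"],s["ft_force"])
robot.line_to(bp(-.06,-.0006,.120),velocity=.06);print(robot.state()["ft_force"])
robot.line_to(bp(-.03,-.0006,.120),velocity=.06);print(robot.state()["ft_force"])
robot.line_to(bp(-.01,-.0006,.120),velocity=.04);print(robot.state()["ft_force"])
robot.line_to(bp(.012,-.0006,.120),velocity=.04);s=robot.state();print(s["ft_force"],s["position"],bp(.012,-.0006,.120),s["time"])
f=s["ft_force"]
if np.linalg.norm(f)<25:
    robot.gripper_to(.45)
    robot.line_to(bp(.012,-.0006,.20),velocity=.15)
    robot.goto(bp(.02,0,.28),down(1.535)); robot.dwell(.2)
    c=robot.calibration("wrist"); f=robot.grab_frame("wrist"); cv2.imwrite("pics/set.png",f)
    cal=json.load(open("cal.json"));cal["set"]={k:np.array(v).tolist() for k,v in c.items()};json.dump(cal,open("cal.json","w"))
    cv2.imwrite("pics/set_2.png",cv2.resize(f[20:300,220:440],None,fx=2.14,fy=2.14,interpolation=cv2.INTER_CUBIC))
    print(robot.state()["time"])
```

```text
bottle [ 0.67832482 -0.06600326] shaker [ 0.65304758 -0.15148339] red [0.67331277 0.01763505]
0.13368447965444483 59.295862913131714 [-0.10033933  1.85371751  3.96024689]
[ 0.34599202 -0.44246063  6.57489505]
[ 0.20942976 -1.03590349  7.24152813]
[ 0.77448392 -1.57406636  5.8128423 ]
[ 1.15475105 -2.64494609  6.19337906] [ 0.51520701 -0.11153358  0.120772  ] [np.float64(0.5147530781375667), np.float64(-0.11183070784824937), 0.12] 19.3333
22.1917
```

View pics/set_2.png

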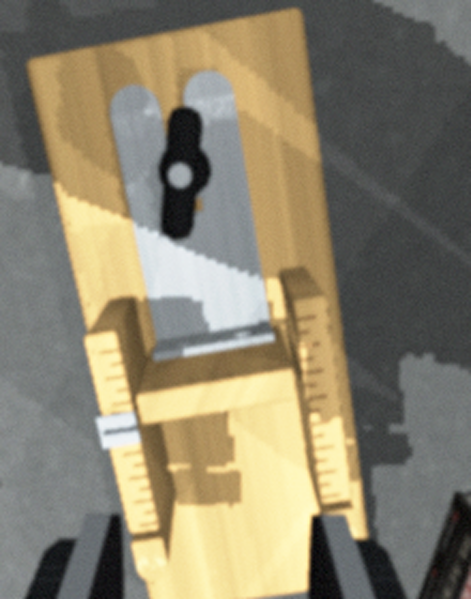

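The fork now straddles the bolt. The face's top edge runs from (142,423) to (298,401), the ridge is centred at (119,431), the tips are at (131,85) and (207,70), and the bolt at (180,176).

Run:
```python
import fit, json
from h import *
fit.c={a:np.array(b) for a,b in json.load(open("cal.json"))["set"].items()}
m=fit.m;o=(220,20);s=2.14
st,r=fit.fit([(m(-6,29,86),(142,423)),(m(-6,-29,86),(298,401)),(m(6,29,86),(138,397)),(m(6,-29,86),(294,374)),(m(113,15,22),(131,84)),(m(113,-15,22),(207,69))],s,o,[.515,-.112,1.7])
Rb=np.c_[d,n]
print("stop",st,np.round(r,1).tolist(),"yaw rel",st[2]-BY,"box",Rb.T@(st[:2]-B))
for k,p,z in(("ridge",(119,431),.0875),("faceL",(142,423),.086),("faceR",(298,401),.086),("bolt",(180,176),.072),("barT",(186,108),.07),("barB",(176,237),.07),("cornTL",(28,61),.018),("cornTR",(302,9),.018),("cheekLin",(137,300),.084),("cheekLout",(86,336),.084),("cheekRout",(325,295),.084)):
    w=pix2z(fit.c,*fit.un(p,s,o),z)[:2];print(k,w.round(4),(Rb.T@(w-B)).round(4))
```

```text
stop [ 0.51480686 -0.11235962  1.70075669] [[-0.1, 1.3], [0.4, -0.0], [-1.3, -0.9], [0.2, -2.0], [0.7, 0.5], [0.1, 1.2]] yaw rel -0.007243314006903034 box [ 0.0114687  -0.00058094]
ridge [ 0.4786 -0.1233] [0.0056 0.0368]
faceL [ 0.487 -0.121] [0.0067 0.0282]
faceR [ 0.544  -0.1146] [ 0.0053 -0.0292]
bolt [ 0.5047 -0.0352] [ 0.0893 -0.0011]
barT [ 0.5077 -0.013 ] [ 0.1108 -0.0072]
barB [ 0.5021 -0.0563] [0.0687 0.0044]
cornTL [0.444  0.0085] [0.1409 0.053 ]
cornTR [0.5528 0.0232] [ 0.1406 -0.0567]
cheekLin [ 0.4881 -0.0758] [0.0513 0.0209]
cheekLout [ 0.4691 -0.0881] [0.0418 0.0414]
cheekRout [ 0.5537 -0.0764] [ 0.0417 -0.044 ]
```

The face is within about 0.5 mm of the ridge, the lateral offset is under 1 mm and the yaw error about 0.4°. Now I turn the knob.

Run:
```python
from h import *
y0=1.44; P=np.array([.504,-.0348])
robot.goto([*P,.19],down(y0))
robot.line_to([*P,.119],velocity=.1)
print(robot.state()["ft_force"].round(1))
robot.gripper_to(0.); s=robot.state();print(s["gripper_width"],s["gripper_force"],s["ft_force"],s["torque"])
for a in np.r_[np.arange(.15,1.4,.15),1.4,1.45,1.5]:
    robot.goto([*P,.119-.0026*min(a,1.45)],down(y0-a)); s=robot.state()
    print(round(a,2),s["ft_force"].round(1),s["torque"].round(2),round(s["gripper_width"],3))
    if abs(s["torque"][2])>.6 or np.linalg.norm(s["ft_force"])>35: break
print(s["time"])
```

```text
[-0.   0.2 -0.4]
0.12782961254665257 59.32183027267456 [-4.01266691  0.12390703  7.9513138 ] [0.05378219 0.79441645 0.02241132]
0.15 [-4.   0.2  7.5] [-0.03  0.78 -0.08] 0.124
0.3 [-5.6 -0.   6.9] [-0.07  0.82 -0.15] 0.125
0.45 [-5.   0.8  7.3] [-0.06  0.8  -0.11] 0.127
0.6 [-5.6 -0.7  7.2] [-0.1   0.84 -0.11] 0.126
0.75 [-4.5 -0.8  6.6] [-0.11  0.87 -0.08] 0.128
0.9 [-5.   0.4  9.2] [-0.07  1.02 -0.11] 0.127
1.05 [-6.7 -0.4 11.7] [-0.04  1.15 -0.04] 0.125
1.2 [-7.8 -0.1 14.2] [0.   1.27 0.32] 0.122
1.35 [-8.   1.1 16.9] [0.17 1.5  2.02] 0.129
26.3333
```

The torque jumped to 2 N·m, which is the hard end. I'll release and check.

Run:
```python
from h import *
import json
s=robot.state();p=s["position"]
robot.gripper_to(.45)
robot.line_to([p[0],p[1],.2],velocity=.15)
robot.goto(bp(.02,0,.28),down(1.535)); robot.dwell(.2)
c=robot.calibration("wrist"); f=robot.grab_frame("wrist"); cv2.imwrite("pics/fin.png",f)
cal=json.load(open("cal.json"));cal["fin"]={k:np.array(v).tolist() for k,v in c.items()};json.dump(cal,open("cal.json","w"))
a=cv2.resize(f[20:300,220:440],None,fx=2.14,fy=2.14,interpolation=cv2.INTER_CUBIC)
t=cv2.resize(robot.grab_frame("top")[130:270,340:480],(327,327))
out=np.zeros((599,800,3),np.uint8);out[:a.shape[0],:a.shape[1]]=a[:599];out[:327,473:]=t
cv2.imwrite("pics/fin_2.png",out);print(robot.state()["time"])
```

```text
29.1333
```

View pics/fin_2.png

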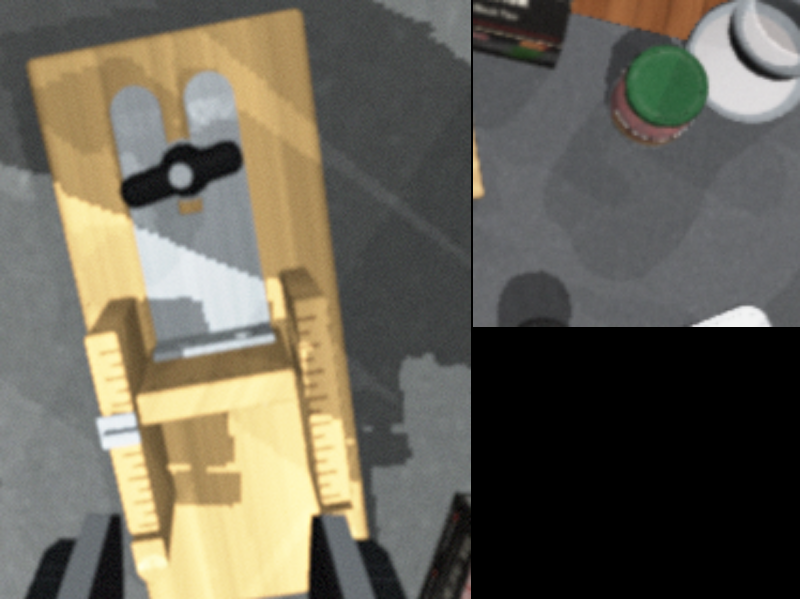

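The stop is still on the mark and the jar is upright. The bar has turned about 1.2 rad, so I'll regrip it and confirm it really is at its end.

Run:
```python
import json
from h import *
from fit import un
c={a:np.array(b) for a,b in json.load(open("cal.json"))["fin"].items()}
A,Bb=[pix2z(c,*un(p,2.14,(220,20)),.066)[:2] for p in((237,156),(127,192))]
v=A-Bb; y=np.arctan2(v[1],v[0]); print("bar yaw",y,"mid",(A+Bb)/2,"len",np.linalg.norm(v))
P=np.array([.5035,-.0348])
robot.goto([*P,.19],down(y)); robot.line_to([*P,.117],velocity=.1)
robot.gripper_to(0.); s=robot.state();print(s["ft_force"].round(1),s["torque"].round(2))
for a in np.arange(.04,.4,.04):
    robot.goto([*P,.117],down(y-a)); s=robot.state(); print(round(a,2),s["ft_force"].round(1),s["torque"].round(2))
    if abs(s["torque"][2])>1.2: break
robot.gripper_to(.45); robot.line_to([*P,.22],velocity=.15)
robot.goto(bp(.02,0,.28),down(1.535)); robot.dwell(.2)
f=robot.grab_frame("wrist"); cv2.imwrite("pics/fin2.png",f)
g=cv2.imread("pics/fin.png"); D=cv2.absdiff(f,g).max(2)
print("diff face/clip",D[170:230,260:370].mean(),"knob",D[80:125,270:340].mean(),robot.state()["time"])
# bar angle by moments of black pixels
for I in(cv2.imread("pics/set.png"),g,f):
    M=np.argwhere((I.max(2)<35)[60:140,265:345]); w=np.linalg.svd(M-M.mean(0),full_matrices=False)[2][0]; print(len(M),np.degrees(np.arctan2(w[0],w[1])))
```

```text
bar yaw 0.2678295078169723 mid [ 0.504906  -0.0346437] len 0.04105569884455507
[-1.6  2.4  5.7] [0.35 0.19 0.11]
0.04 [-0.4  1.4  6.3] [0.37 0.21 0.35]
0.08 [-0.8  2.4  5.9] [0.32 0.13 0.8 ]
0.12 [-0.8  2.2  5.9] [0.46 0.17 1.3 ]
diff face/clip 3.4831818181818184 knob 4.201904761904762 35.1917
741 94.6732431919925
707 159.3027560912733
703 159.24184095760222
```

```bash
python3 -c "
from cell import robot
print(robot.finish_job())"
```

```text
the job is handed in; nothing more can be done
None
```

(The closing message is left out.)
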